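# Wedge a timber fast in the sawing jig

### The arm

A 6-joint arm with a two-finger parallel gripper is mounted at the origin on the work surface. World frame = base frame: x ahead of the robot, y to its left, z up, the work surface at z = 0. Lengths are in m, angles in rad, forces in N, time in s.
With the tool pointing down it reaches from about 0.325 to 0.925 m from the base axis. Payload 3.1 kg.
Tool frame: the origin (TCP) lies between the finger pads; the fingertips stand 11 mm ahead of it and the grasp point (between the pads) lies 8 mm behind it; z points along the fingers, y is the line along which they close (so a half turn about z gives the same grasp; the last joint's range is limited). The gripper opens to 85 mm and grips with 20 to 120 N. Pads are 22 mm wide; open, the fingers measure 114 mm over their backs; the gripper's body (76 mm by 85 mm) begins 54 mm behind the grasp point. The pads swing forward as they close: fully open they stand 13 mm farther back than shut.
Start: joints at [-1.34, 0.217, 1.613, -0, 1.311, -0.112], TCP at [0.21, -0.589, 0.242] pointing down, gripper open.
Joint ranges: [-2.75, 2.75], [-0.78, 2.1], [0.31, 2.55], [-1.13, 4.27], [0.13, 2.63], [-2.58, 2.58]. Speed limits (rad/s): [2.79, 2.79, 3.14, 3.14, 3.14, 3.14].

### API

Orientations are given as a rotation vector (axis times angle).
In Python, from station import get_obs, read_camera, close_job gives the robot as it stands.
- The arm moves only by the tool carry_out, never from a script. Its argument "increments" is a list of rows, each a list of 4 numbers: the shift along the tool's x, y, z in units of 25 mm (1.0 is 25 mm), then the turn about the tool's z in units of 6 degrees (1.0 is 6 degrees). In form: [[tx, ty, tz, twist], ...]. A call has exactly 8 rows; each row is the pose to reach, as a shift and turn from the pose commanded when the call began, along the tool's axes at that moment; what a row does not reach only later rows make up. A row lasts 1/8 s, in which the tool goes at most 62.5 mm and 10.7 degrees, less where a joint would pass 70% of its speed; a pose out of reach is approached as far as the arm can. A call with a gripper value outside its range is refused whole. "hand" is the finger opening in mm, from 0 to 85.4, set as the call begins (left out, the last holds). The fingers move at their own pace and stop on an object; the grip force is fixed at half the most. Time passes only in rows, so rows that repeat a pose let the fingers close, or fill a call up. It gives the time, the measured TCP pose, the force, the opening and the grip force at its end, in the units of the state.
- get_obs(): the state, without advancing time (a new reading comes with each control period).
- read_camera(name): name is "side" or "top"; returns a dict with "pixels" (420x560x3 uint8, blue, green, red), "intrinsics" (3x3 intrinsics, pixels), "extrinsics" (4x4, takes a point from camera to world coordinates). Camera axes: x right, y down, z forward; pixel columns grow to the right and rows downward; lengths in m; the calibration is good to about 2 mm. A picture is of the moment at which its call begins. There is no depth.
- close_job(): hands the job in; it is judged then, once.
The state is a dict: "t": time; "joints": joint angles; "dq": joint speeds; "joint_efforts": joint torques, N m; "ee_pos": TCP position; "tcp_rot": TCP orientation; "force": force on the tool from outside, world axes, zero at the start; "wrist_torque": the same for the moment, N m; "finger_gap": finger opening in m; "finger_force": force on a finger pad.
Only numpy, scipy, OpenCV 4.12 (cv2) and the standard library are available. Lean on these libraries where they do the work, as an engineer would, in place of code of your own. Each camera call takes 0.05 s, during which the arm holds its last target. There are 200 camera calls.

### The job

Get the block of timber ready for sawing: push it back along the jig until its far end is fully home against the wooden stop, then put the loose wooden wedge on top of it, thin end first under the middle of the steel bar, and push the wedge in until it jams tight. Use a firm push but no violence, leave the timber against the stop and the wedge standing tight by itself, and leave the other things on the bench alone.

Things in the scene. Friction and masses are not known exactly. Their poses are not given: they have to be found in the camera images.
- jig: Sawing jig, fixed: plywood board 250 x 160 x 20 mm with a wooden stop block across its far end. Origin on the bench straight below the steel bar; x points from the open near end to the stop, y left, z up. The board spans x -150 to +100 mm, top at z = 20 mm. The stop's near face is at x = +50 mm, 100 mm wide, up to z = 65 mm.
- stop_face (a point): Middle of the stop's near face, 40 mm above the bench; the timber's far end belongs against it.
- bar: Dark steel bar bridging the jig, fixed and rigid: 25 (x) x 150 (y) x 20 mm (z), on two threaded studs (12 mm thick, at y = +-58 mm, reaching 25 mm above the bar's top). Origin: centre of its underside, axes as the jig's. Its height is set differently each time: the gap between the timber's top (60 mm above the bench) and its underside is 9.5 to 13.5 mm.
- timber: Loose block of brown hardwood, 150 x 70 x 40 mm, about 350 g, lying flat on the jig's board under the bar, its length along the jig. Origin: centre of its underside, x along its length towards the stop. It starts 12 to 28 mm short of the stop and slides with a push of 1 to 5 N; pressing 9 N brings it home.
- timber_near_end (a point): Middle of the timber's near end face, 20 mm above the jig's board: the place to push it towards the stop.
- timber_far_end (a point): Middle of the timber's far end face (it meets the stop).
- wedge: Loose wooden wedge, 120 x 32 mm, about 60 g, flat on the bench left or right of the jig. Origin: centre of its underside; x to the thin end. x -60 to -30 mm: heel block 34 mm high (to hold or push); x -30 to +60 mm: top slopes from 20 to 5 mm high.
- wedge_tip (a point): Middle of the lower edge of the wedge's thin end.
- wedge_heel (a point): Centre of the wedge's heel block (30 x 32 x 34 mm), 17 mm above its underside. Once the wedge meets the bar the resistance grows over some millimetres; a steady push of 15 to 20 N on the heel along the jig jams it well, and it stays by friction when let go. Over 35 N bruises the timber.
- strip: Bystander, to be left alone: a plain rectangular wooden strip, 120 x 32 x 20 mm, not tapered; origin at its underside.
- offcut: Bystander, to be left alone: a small offcut of wood, 60 x 45 x 30 mm; origin at its underside.
- tin: Bystander, to be left alone: a steel tin, 74 mm across, 90 mm high; origin at its underside.
- jar: Bystander, to be left alone: a glass jar, 64 mm across, 70 mm high; origin at its underside.
- glue: Bystander, to be left alone: a white glue bottle, 54 mm across, 150 mm high; origin at its underside.
- hammer: Bystander, to be left alone: a hammer lying on the right; origin at its underside.
- screwdriver: Bystander, to be left alone: a screwdriver lying on the left; origin at its underside.
Not all that is in view belongs to the job. Leave any black look-alike of the wedge alone.

How it is judged:
On the way, in this order (a step that is already met when the one before it is completed fails the run):
1. the timber is pushed home against the stop (far end within 3 mm of it) (x of timber_far_end in the frame of jig above 0.047 m and z of timber in the frame of jig below 0.023 m), for 0.2 s.
2. the wedge lies on the timber with its thin end under the bar (x of wedge_tip in the frame of bar above -0.005 m and x of wedge in the frame of bar below 0 m and z of wedge_tip in the frame of bar below 0 m and z of wedge_tip in the frame of jig above 0.055 m), for 0.1 s.
At the end, for the whole second after the job is handed in: Wedge on the timber, thin end under the bar, along the jig within 0.2 rad and 18 mm of its middle, by itself pressing on bar and timber with over 3 N each; timber flat, its far end within 3 mm of the stop, straight within 0.06 rad; wedge flat on it (within 5 mm); both at rest (all of step 1 and contact force between wedge and bar above 3 N and contact force between wedge and timber above 3 N and x of wedge_tip in the frame of bar above 0 m and x of wedge in the frame of bar below 0 m and y of wedge in the frame of jig between -0.018 and 0.018 m and angle between the x axis of wedge and the x axis of jig, either way round below 0.2 rad and z of wedge in the frame of jig between 0.055 and 0.066 m and angle between the x axis of timber and the x axis of jig, either way round below 0.06 rad and linear speed of each of wedge, timber below 0.01 m/s); the robot touches nothing.
It fails at once if the timber is bruised: wedge forced against the bar with more than 30 N (contact force between wedge and bar above 30 N).
It fails at once if the robot presses on the timber or the jig with more than 40 N (contact force between any of the arm, the fingers and timber above 40 N or contact force between the fingers and jig above 40 N).
It fails at once if the robot bears on the bar (contact force between any of the arm, the fingers and bar above 15 N).
It fails at once if a bystander is moved more than 20 mm (distance of any of strip, offcut, tin, jar, glue, hammer, screwdriver from where it was at the start of the episode above 0.02 m).
It also fails if it takes over 72 s, if anything falls off the work surface, if the arm or the gripper's body presses on something with over 40 N, if the wrist force passes 120 N, or if a joint passes its speed limit or range.

## Working session

There is one attempt and no reset: what is moved stays moved. The work goes in short steps, Python scripts to look and compute and a tool call to move; the robot and the scene stay as the last step left them, time stands still between calls to the robot, and variables do not carry over. Pictures are saved under pics/ and viewed, at most 10 in all, crops included, and the job is handed in when it is done.

Besides the shell and the picture viewer there is one more tool, called in YAML: its name, and indented under it one key for each argument. carry_out: Moves the arm, as the interface text tells. Its arguments: {"type":"object","properties":{"increments":{"type":"array","items":{"type":"array","items":{"type":"number"}}},"hand":{"type":"number"}},"required":["increments"]}

```bash
mkdir -p pics; ls; python3 - <<'E'
from station import *
import cv2
for n in("top","side"):
    c=read_camera(n); cv2.imwrite(f"pics/{n}0.png",c["pixels"]); print(n,c["intrinsics"].tolist(),c["extrinsics"].round(4).tolist())
o=get_obs(); print(o)
E
```

```text
pics
top [[504.0901582441827, 0.0, 279.3738889595116], [0.0, 504.0901582441827, 208.90681253825156], [0.0, 0.0, 1.0]] [[-0.0264, -0.9964, 0.0808, 0.4466], [-0.9993, 0.0243, -0.0278, 0.0112], [0.0257, -0.0815, -0.9963, 1.2879], [0.0, 0.0, 0.0, 1.0]]
side [[423.4236911499017, 0.0, 274.18997330417665], [0.0, 423.4236911499017, 212.79044609022247], [0.0, 0.0, 1.0]] [[-0.7564, -0.3449, 0.5558, -0.1332], [-0.6537, 0.3656, -0.6626, 0.815], [0.0253, -0.8645, -0.502, 0.6787], [0.0, 0.0, 0.0, 1.0]]
{'t': 0.1, 'joints': array([-1.34016137e+00,  2.17680093e-01,  1.61480214e+00, -1.41229562e-05,
        1.31130204e+00, -1.12216293e-01]), 'dq': array([-5.75675643e-04, -9.75981286e-04, -3.96772643e-03,  8.57730029e-05,
        4.02338201e-05,  1.39533128e-03]), 'joint_efforts': array([-4.66855145e-04, -3.98072577e+01, -3.04970813e+01, -9.84399549e-05,
        4.20967859e-03, -2.62015988e-06]), 'ee_pos': array([ 0.20994997, -0.58791479,  0.2410831 ]), 'tcp_rot': array([-3.09338909e+00, -5.35548205e-01,  2.24956313e-04]), 'force': array([-0.69522271, -0.97603976, -0.8712627 ]), 'wrist_torque': array([-0.03615978,  0.01531352, -0.01442803]), 'finger_force': 0.0, 'finger_gap': 0.08548689607765764}
```

View pics/top0.png

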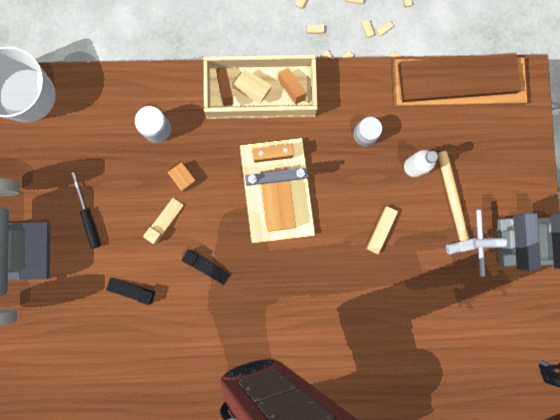

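View pics/side0.png

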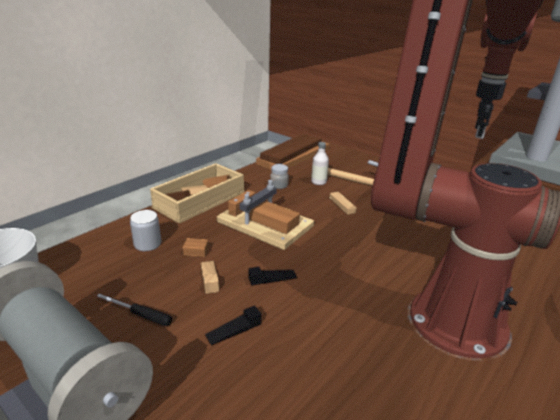

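The top view shows the jig at about (278,190), the bar at (276,177) and the timber at (280,205). There are four wedge-like pieces:
- A, pale, at (164,221), with a step at its lower-left end.
- B, pale, at (382,230), looks plain.
- Two black look-alikes at (205,267) and (130,291), to be left alone.

A should be the wedge, since it has a heel step, and B the strip. I'll confirm this in an enlarged crop.

```bash
python3 - <<'E'
import cv2,numpy as np
t=cv2.imread("pics/top0.png");s=cv2.imread("pics/side0.png")
z=lambda i,x,y,w,h:cv2.resize(i[y:y+h,x:x+w],(390,290),interpolation=cv2.INTER_CUBIC)
cv2.imwrite("pics/crop1.png",np.vstack([np.hstack([z(t,134,191,66,50),z(t,349,205,66,50)]),np.hstack([z(s,176,250,66,50),z(s,310,178,66,50)])]))
cv2.imwrite("pics/crop2.png",cv2.resize(t[130:250,225:335],None,fx=5,fy=5,interpolation=cv2.INTER_CUBIC))
E
```

```text
(no output)
```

View pics/crop1.png

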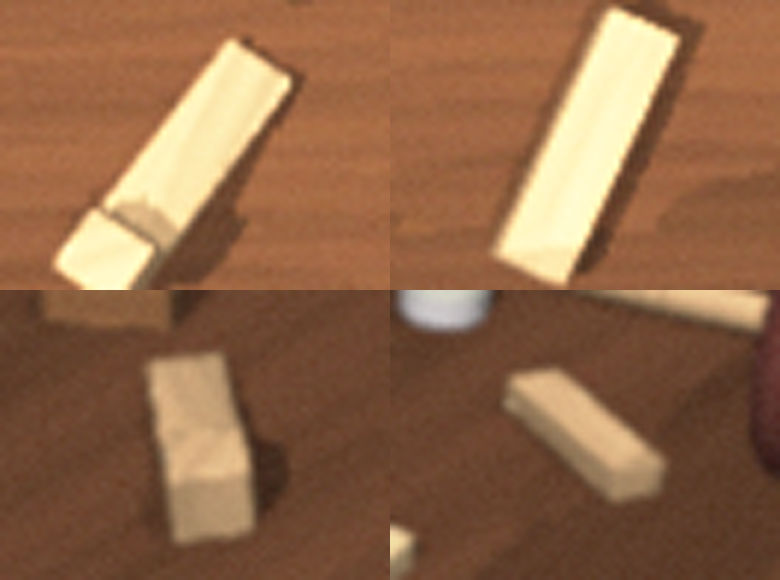

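View pics/crop2.png

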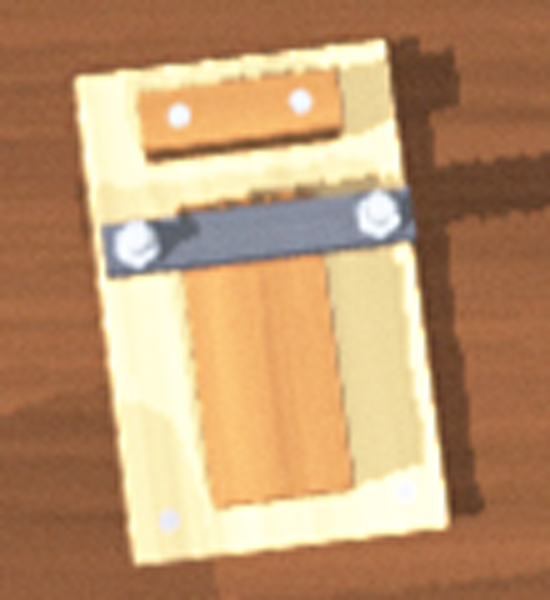

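Crop 1 confirms A: it has a raised heel block with its shadow at the lower-left end and the thin end at upper right, about (178,203). B is a plain strip. Crop 2 shows the jig turned by a few degrees and the timber's near edge at about (268–295,230). Next I'll measure them.

```bash
cat > h.py <<'E'
import numpy as np,cv2
from scipy.spatial.transform import Rotation as R
from station import *
def ray(c,uv,z):
    K,E=c["intrinsics"],c["extrinsics"]; d=E[:3,:3]@np.linalg.inv(K)@[uv[0],uv[1],1]
    return E[:3,3]+d*(z-E[2,3])/d[2]
def go(p,yaw=None):
    """shift units from measured pose; yaw = wanted world direction of tool x (mod pi)"""
    o=get_obs(); M=R.from_rotvec(o["tcp_rot"]).as_matrix()
    d=M.T@(np.array(p)-o["ee_pos"])/.025; t=0
    if yaw is not None:
        a=np.arctan2(M[1,0],M[0,0]); t=-((yaw-a+np.pi/2)%np.pi-np.pi/2)
    print("shift",d.round(3),"twist",round(np.degrees(t)/6,3))
def mask(img,lo,hi,roi):
    x,y,w,h=roi; m=np.zeros(img.shape[:2],np.uint8)
    m[y:y+h,x:x+w]=cv2.inRange(cv2.cvtColor(img,cv2.COLOR_BGR2HSV),lo,hi)[y:y+h,x:x+w]
    return max(cv2.findContours(m,cv2.RETR_EXTERNAL,cv2.CHAIN_APPROX_NONE)[0],key=cv2.contourArea)
E
python3 - <<'E'
from h import *
c=read_camera("top");im=c["pixels"];hsv=cv2.cvtColor(im,cv2.COLOR_BGR2HSV)
for n,(u,v) in dict(board=(247,200),shade=(304,210),timber=(280,205),bench=(220,200),wedge=(164,221),bar=(272,178),stop=(273,152)).items(): print(n,hsv[v,u])
b=cv2.boxPoints(cv2.minAreaRect(mask(im,(15,50,120),(40,180,255),(232,130,92,120))))
w=cv2.boxPoints(cv2.minAreaRect(mask(im,(15,50,150),(40,180,255),(134,185,66,65))))
P=lambda q,z:np.array([ray(c,p,z) for p in q]).round(4)
print("board px",b.round(1).tolist(),"\n",P(b,.02)); q=P(b,.02);print(np.linalg.norm(np.diff(q,axis=0),axis=1))
print("wedge px",w.round(1).tolist(),"\n",P(w,.012))
print("timber near edge",P([(225+214/5,130+507/5),(225+352/5,130+490/5)],.06))
cr=lambda x,y:(134+x/5.909,191+y/5.8)
print("heel top far",P([cr(95,208),cr(160,247)],.034)," near",P([cr(55,267)],.034)," tip top",P([cr(233,38),cr(292,80)],.005))
E
```

```text
board [ 30  28 255]
shade [ 23  81 238]
timber [ 14 143 233]
bench [ 11 147 161]
wedge [ 23  81 252]
bar [117  29 159]
stop [ 16 141 243]
board px [[238.60000610351562, 144.6999969482422], [302.79998779296875, 136.60000610351562], [315.1000061035156, 235.10000610351562], [250.89999389648438, 243.10000610351562]] 
 [[ 0.7159  0.0754  0.02  ]
 [ 0.7333 -0.089   0.02  ]
 [ 0.481  -0.1125  0.02  ]
 [ 0.4651  0.0495  0.02  ]]
[0.16531824 0.25339207 0.16277841]
wedge px [[141.89999389648438, 235.6999969482422], [172.89999389648438, 196.60000610351562], [184.3000030517578, 205.60000610351562], [153.3000030517578, 244.8000030517578]] 
 [[0.4909 0.3228 0.012 ]
 [0.5879 0.2443 0.012 ]
 [0.5642 0.2158 0.012 ]
 [0.4675 0.2945 0.012 ]]
timber near edge [[ 0.4919  0.0066  0.06  ]
 [ 0.4985 -0.0609  0.06  ]]
heel top far [[0.5115 0.2972 0.034 ]
 [0.4942 0.2703 0.034 ]]  near [[0.4868 0.3139 0.034 ]]  tip top [[0.5862 0.2443 0.005 ]
 [0.567  0.2192 0.005 ]]
```

```bash
cat >> h.py <<'E'
YJ=0.098; O=np.array([.6237,-.0167]); J=np.array([[np.cos(YJ),-np.sin(YJ)],[np.sin(YJ),np.cos(YJ)]])
def jw(x,y,z): return [*(O+J@[x,y]),z]
def wj(p): return J.T@(np.array(p)[:2]-O)
E
python3 - <<'E'
from h import *
c=read_camera("top")
print("bar mid",wj(ray(c,(276.6,176.4),.0915)),"timber near",wj([.4952,-.0272]))
print(jw(-.155,.002,.24)); go(jw(-.155,.002,.24),YJ); go(jw(-.155,.002,.04),YJ)
E
```

```text
bar mid [-0.00195819 -0.00068547] timber near [-0.12891079  0.00212323]
[np.float64(0.46924802807461385), np.float64(-0.0298752938623664), 0.24]
shift [ 17.273 -17.545   0.087] twist 2.338
shift [ 17.271 -17.533   8.087] twist 2.338
```

carry_out:
  increments:
    - [2, -2, 0.05, 0.3]
    - [4, -4, 0.05, 0.6]
    - [6, -6, 0.05, 0.9]
    - [8, -8, 0.05, 1.2]
    - [10, -10, 0.05, 1.5]
    - [12, -12.1, 0.05, 1.8]
    - [14, -14.1, 0.05, 2.1]
    - [16, -16.2, 0.05, 2.3]
  hand: 0

```text
t: 1.2
ee_pos: [0.4226, -0.1339, 0.2412]
tcp_rot: [3.137, 0.158, 0.002]
force: [1.2, -0.9, 0.7]
finger_gap: -0.0002
finger_force: 0.0
```

```bash
python3 -c "
from h import *
go(jw(-.155,.002,.10),YJ);go(jw(-.155,.002,.04),YJ);o=get_obs();print(o['t'],o['ee_pos'],o['force'])"
```

```text
shift [ 2.271 -3.956  5.649] twist 0.027
shift [ 2.269 -3.958  8.049] twist 0.027
1.2 [ 0.42256937 -0.13393237  0.24122479] [ 1.24550815 -0.85958819  0.74405393]
```

carry_out:
  increments:
    - [0.8, -1.2, 1, 0]
    - [1.0, -1.5, 2, 0]
    - [1.0, -1.5, 3, 0]
    - [1.0, -1.5, 4, 0]
    - [1.0, -1.5, 4, 0]
    - [1.0, -1.5, 4, 0]
    - [1.0, -1.5, 4, 0]
    - [1.0, -1.5, 4, 0]

```text
t: 2.2
ee_pos: [0.4439, -0.0963, 0.1422]
tcp_rot: [3.137, 0.16, 0.003]
force: [-0.6, -0.4, -0.6]
finger_gap: -0.0001
finger_force: 0.0
```

```bash
python3 -c "
from h import *
go(jw(-.155,.002,.04),YJ);o=get_obs();print(o['t'],o['ee_pos'],o['force'],wj(o['ee_pos']))"
```

```text
shift [ 1.272 -2.545  4.087] twist 0.036
2.2 [ 0.44387091 -0.09632169  0.14216398] [-0.58113133 -0.3881795  -0.55514108] [-0.18675669 -0.0616446 ]
```

carry_out:
  increments:
    - [0.6, -1.2, 0, 0]
    - [1.27, -2.5, 0, 0]
    - [1.27, -2.55, 1, 0]
    - [1.27, -2.55, 2, 0]
    - [1.27, -2.55, 3, 0]
    - [1.27, -2.55, 4.05, 0]
    - [1.27, -2.55, 4.05, 0]
    - [1.27, -2.55, 4.05, 0]

```text
t: 3.2
ee_pos: [0.4691, -0.0295, 0.0408]
tcp_rot: [3.137, 0.16, 0.002]
force: [-0.1, 1.0, 0.1]
finger_gap: 0.0001
finger_force: 0.0
```

```bash
python3 -c "
from h import *
o=get_obs();print(o['t'],o['ee_pos'],o['force'],wj(o['ee_pos']));go(jw(-.113,.001,.04),YJ)"
```

```text
3.2 [ 0.46910567 -0.02950943  0.0407852 ] [-0.07344383  0.97394898  0.06159651] [-0.15510588  0.00237804]
shift [1.684 0.062 0.034] twist 0.037
```

carry_out:
  increments:
    - [0.3, 0, 0, 0]
    - [0.5, 0, 0, 0]
    - [0.7, 0, 0, 0]
    - [0.9, 0, 0, 0]
    - [1.1, 0, 0, 0]
    - [1.3, 0, 0, 0]
    - [1.4, 0, 0, 0]
    - [1.5, 0, 0, 0]

```text
t: 4.2
ee_pos: [0.5055, -0.0255, 0.0397]
tcp_rot: [-3.137, -0.16, 0.001]
force: [-2.6, 0.4, 1.0]
finger_gap: -0.0003
finger_force: 1.2
```

carry_out:
  increments:
    - [0.04, 0, 0, 0]
    - [0.08, 0, 0, 0]
    - [0.12, 0, 0, 0]
    - [0.12, 0, 0, 0]
    - [0.12, 0, 0, 0]
    - [0.12, 0, 0, 0]
    - [0.12, 0, 0, 0]
    - [0.12, 0, 0, 0]

```text
t: 5.2
ee_pos: [0.5088, -0.0252, 0.0399]
tcp_rot: [3.137, 0.16, 0.001]
force: [-0.1, 0.3, -1.1]
finger_gap: 0.0003
finger_force: 0.2
```

carry_out:
  increments:
    - [0.03, 0, 0, 0]
    - [0.06, 0, 0, 0]
    - [0.09, 0, 0, 0]
    - [0.12, 0, 0, 0]
    - [0.12, 0, 0, 0]
    - [0.12, 0, 0, 0]
    - [0.12, 0, 0, 0]
    - [0.12, 0, 0, 0]

```text
t: 6.2
ee_pos: [0.5116, -0.0249, 0.0398]
tcp_rot: [-3.137, -0.16, -0.0]
force: [-2.3, 0.3, 1.9]
finger_gap: 0.0003
finger_force: 1.1
```

carry_out:
  increments:
    - [0.02, 0, 0, 0]
    - [0.04, 0, 0, 0]
    - [0.06, 0, 0, 0]
    - [0.08, 0, 0, 0]
    - [0.08, 0, 0, 0]
    - [0.08, 0, 0, 0]
    - [0.08, 0, 0, 0]
    - [0.08, 0, 0, 0]

```text
t: 7.2
ee_pos: [0.5121, -0.0247, 0.0396]
tcp_rot: [-3.137, -0.16, 0.005]
force: [-5.5, -2.1, 4.4]
finger_gap: -0.0001
finger_force: 3.2
```

carry_out:
  increments:
    - [0.02, 0, 0, 0]
    - [0.04, 0, 0, 0]
    - [0.06, 0, 0, 0]
    - [0.06, 0, 0, 0]
    - [0.06, 0, 0, 0]
    - [0.06, 0, 0, 0]
    - [0.06, 0, 0, 0]
    - [0.06, 0, 0, 0]

```text
t: 8.2
ee_pos: [0.5121, -0.0247, 0.0393]
tcp_rot: [-3.137, -0.161, 0.011]
force: [-9.2, -1.5, 8.2]
finger_gap: -0.0002
finger_force: 4.9
```

```bash
python3 -c "
from h import *
o=get_obs();print(o['t'],o['ee_pos'],o['force'],wj(o['ee_pos']))"
```

```text
8.2 [ 0.51210986 -0.02466211  0.03929519] [-9.18929479 -1.47564295  8.22428998] [-0.11183375  0.00299443]
```

carry_out:
  increments:
    - [0.04, 0, 0, 0]
    - [0.06, 0, 0, 0]
    - [0.06, 0, 0, 0]
    - [0.06, 0, 0, 0]
    - [0, 0, 0, 0]
    - [-0.3, 0, 0, 0]
    - [-0.5, 0, 0, 0]
    - [-0.7, 0, 0, 0]

```text
t: 9.2
ee_pos: [0.4981, -0.0264, 0.0401]
tcp_rot: [3.137, 0.16, 0.003]
force: [0.2, -0.2, 0.5]
finger_gap: 0.0004
finger_force: 0.0
```

```bash
python3 - <<'E'
from h import *
o=get_obs();print(o['t'],o['ee_pos'],o['force'],wj(o['ee_pos']))
go([*wj(o['ee_pos']),0][:0] or [o['ee_pos'][0],o['ee_pos'][1],.2])
go([.4907,.2925,.12],-.615)
go([.4907,.2925,.025],-.615)
E
```

```text
9.2 [ 0.49808362 -0.026396    0.04009189] [ 0.24087027 -0.1676268   0.48761956] [-0.12596234  0.00264123]
shift [ 1.100e-02  2.000e-03 -6.396e+00] twist 0.0
shift [  1.01  -12.719  -3.199] twist 6.846
shift [  1.003 -12.72    0.601] twist 6.846
```

carry_out:
  increments:
    - [0, 0, -2, 0]
    - [0, 0, -4, 0]
    - [0.2, -2, -4, 1.5]
    - [0.4, -4, -4, 3]
    - [0.6, -6, -4, 4.5]
    - [0.8, -8, -4, 6]
    - [1, -10, -4, 6.85]
    - [1, -12, -4, 6.85]
  hand: 70

```text
t: 10.2
ee_pos: [0.4923, 0.2766, 0.1402]
tcp_rot: [-2.993, 0.952, -0.002]
force: [-0.4, 0.4, -0.1]
finger_gap: 0.0702
finger_force: 0.0
```

```bash
python3 - <<'E'
from h import *
c=read_camera("top");cv2.imwrite("pics/top1.png",c["pixels"][120:300,100:340])
o=get_obs();print(o['t'],o['ee_pos'],o['force'])
go([.4907,.2925,.024],-.615)
E
```

```text
10.25 [0.49125208 0.28207096 0.14046989] [0.24375323 3.16286036 0.72582777]
shift [-0.248 -0.3    4.661] twist 0.019
```

View pics/top1.png

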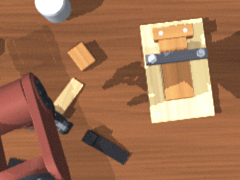

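carry_out:
  increments:
    - [0, 0, 1, 0]
    - [0, 0, 2, 0]
    - [0, 0, 2.5, 0]
    - [0, 0, 2.5, 0]
    - [0, 0, 2.5, 0]
    - [0, 0, 2.5, 0]
    - [0, 0, 2.5, 0]
    - [0, 0, 2.5, 0]

```text
t: 11.25
ee_pos: [0.4921, 0.2748, 0.0777]
tcp_rot: [-2.994, 0.951, -0.001]
force: [0.1, 0.1, 0.2]
finger_gap: 0.0702
finger_force: 0.0
```

```bash
python3 - <<'E'
from h import *
o=get_obs();print(o['t'],o['ee_pos'],o['force'])
go([.4907,.2925,.024],-.615)
E
```

```text
11.25 [0.49214823 0.27478111 0.07773797] [0.06394432 0.12990589 0.18736599]
shift [-0.457 -0.544  2.15 ] twist -0.004
```

carry_out:
  increments:
    - [-0.25, -0.3, 0, 0]
    - [-0.46, -0.54, 0, 0]
    - [-0.46, -0.54, 0.5, 0]
    - [-0.46, -0.54, 1, 0]
    - [-0.46, -0.54, 1.5, 0]
    - [-0.46, -0.54, 2, 0]
    - [-0.46, -0.54, 2.4, 0]
    - [-0.46, -0.54, 2.4, 0]

```text
t: 12.25
ee_pos: [0.4906, 0.289, 0.0159]
tcp_rot: [-2.993, 0.943, 0.01]
force: [-0.1, 0.9, 0.1]
finger_gap: 0.0703
finger_force: 0.0
```

carry_out:
  increments:
    - [0, 0, 0, 0]
    - [0, 0, 0, 0]
    - [0, 0, 0, 0]
    - [0, 0, 0, 0]
    - [0, 0, 0, 0]
    - [0, 0, 0, 0]
    - [0, 0, 0, 0]
    - [0, 0, 0, 0]
  hand: 20

```text
t: 13.25
ee_pos: [0.4927, 0.2899, 0.0184]
tcp_rot: [-2.99, 0.942, 0.004]
force: [-0.7, 0.6, 6.1]
finger_gap: 0.031
finger_force: 59.2
```

```bash
python3 - <<'E'
from h import *
o=get_obs();print(o['t'],o['ee_pos'],o['force'],o['finger_gap'],o['finger_force'])
c=read_camera("side");cv2.imwrite("pics/side1.png",cv2.resize(c["pixels"][180:340,150:350],None,fx=3,fy=3))
E
```

```text
13.25 [0.4926687  0.28994883 0.01841759] [-0.69878086  0.64358709  6.13469929] 0.03095408620702461 59.190456091600936
```

View pics/side1.png

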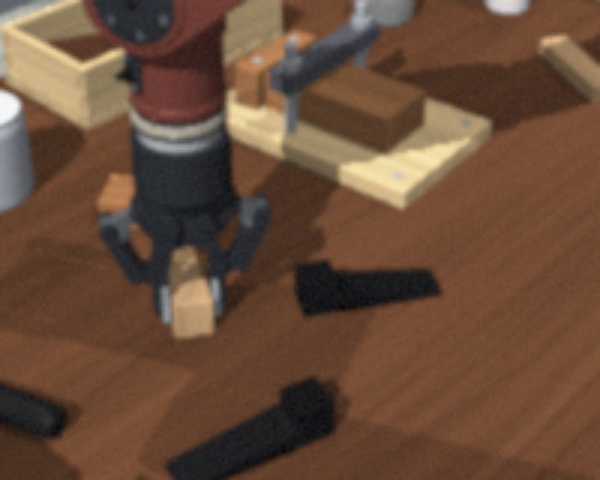

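The wedge's heel is held in the image, with the gap at 31 mm and the pad force at 59 N. Now I'll lift it and carry it to the jig.

carry_out:
  increments:
    - [0, 0, -1, 0]
    - [0, 0, -2, 0]
    - [0, 0, -3, 0]
    - [0, 0, -4, 0]
    - [0, 0, -5, 0]
    - [0, 0, -5, 0]
    - [0, 0, -5, 0]
    - [0, 0, -5, 0]

```text
t: 14.3
ee_pos: [0.4905, 0.2881, 0.1403]
tcp_rot: [-2.994, 0.943, 0.011]
force: [-0.2, -0.4, -0.3]
finger_gap: 0.0314
finger_force: 58.6
```

```bash
python3 - <<'E'
from h import *
o=get_obs();print(o['t'],o['ee_pos'],o['force'],o['finger_gap'],o['finger_force'])
go(jw(-.150,0,.14),YJ)
E
```

```text
14.3 [0.49053337 0.28807882 0.1402552 ] [-0.19802398 -0.40405051 -0.31196044] 0.0313725038838065 58.624226509127766
shift [ 6.796 10.84  -0.047] twist -6.765
```

carry_out:
  increments:
    - [0.5, 0.8, 0, -0.8]
    - [1.4, 2.3, 0, -1.8]
    - [2.4, 3.9, 0, -2.9]
    - [3.4, 5.5, 0, -4]
    - [4.4, 7.1, 0, -5.1]
    - [5.4, 8.6, 0, -6.2]
    - [6.2, 9.8, 0, -6.75]
    - [6.8, 10.8, 0, -6.75]

```text
t: 15.3
ee_pos: [0.4755, -0.0314, 0.1392]
tcp_rot: [-3.131, -0.15, 0.007]
force: [0.8, 1.0, -0.8]
finger_gap: 0.0311
finger_force: 58.6
```

carry_out:
  increments:
    - [0, 0, 0, 0]
    - [0, 0, 0, 0]
    - [0, 0, 0.4, 0]
    - [0, 0, 0.8, 0]
    - [0, 0, 0.8, 0]
    - [0, 0, 0.8, 0]
    - [0, 0, 0.8, 0]
    - [0, 0, 0.8, 0]

```text
t: 16.3
ee_pos: [0.4767, -0.03, 0.1207]
tcp_rot: [-3.132, -0.151, 0.002]
force: [-0.0, -0.2, -0.7]
finger_gap: 0.0314
finger_force: 58.7
```

```bash
python3 - <<'E'
from h import *
o=get_obs();M=R.from_rotvec(o["tcp_rot"]).as_matrix();print(o['t'],o['ee_pos'],wj(o['ee_pos']),o['force'],o['finger_gap'],M.round(3).tolist())
go(jw(-.134,0,.084),YJ)
c=read_camera("top");cv2.imwrite("pics/top2.png",cv2.resize(c["pixels"][120:260,215:345],None,fx=4,fy=4,interpolation=cv2.INTER_CUBIC))
E
```

```text
16.3 [ 0.47669946 -0.02996989  0.12073173] [-0.14759358  0.00117679] [-0.00703542 -0.2090177  -0.73850629] 0.03139772240070088 [[0.995, 0.096, -0.002], [0.096, -0.995, 0.006], [-0.001, -0.006, -1.0]]
shift [0.546 0.055 1.468] twist -0.015
```

View pics/top2.png

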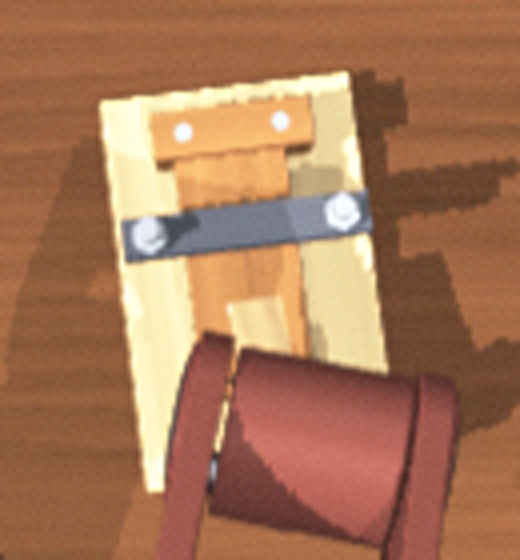

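The timber is home against the stop. The wedge tip is visible, with corners at crop (229,306) and (283,296), and points at the bar.

```bash
python3 - <<'E'
from h import *
c=read_camera("top")
a,b=[ray(c,(215+x/4,120+y/4),.107) for x,y in((229,306),(283,296))]
print(wj(a),wj(b),wj((a+b)/2),np.linalg.norm(a-b))
E
```

```text
[-0.05032746  0.01598492] [-0.04831045 -0.01633577] [-0.04931895 -0.00017542] 0.03238357044165511
```

carry_out:
  increments:
    - [0.3, 0.03, 0, 0]
    - [0.6, 0.05, 0, 0]
    - [0.6, 0.05, 0.4, 0]
    - [0.6, 0.05, 0.8, 0]
    - [0.6, 0.05, 1.2, 0]
    - [0.6, 0.05, 1.52, 0]
    - [0.6, 0.05, 1.52, 0]
    - [0.6, 0.05, 1.52, 0]

```text
t: 17.4
ee_pos: [0.4915, -0.0295, 0.0824]
tcp_rot: [-3.132, -0.151, 0.003]
force: [-0.6, 0.2, -0.4]
finger_gap: 0.0312
finger_force: 58.8
```

carry_out:
  increments:
    - [0, 0, 0.03, 0]
    - [0, 0, 0.06, 0]
    - [0, 0, 0.06, 0]
    - [0, 0, 0.06, 0]
    - [0, 0, 0.06, 0]
    - [0, 0, 0.06, 0]
    - [0, 0, 0.06, 0]
    - [0, 0, 0.06, 0]

```text
t: 18.4
ee_pos: [0.4913, -0.0294, 0.0808]
tcp_rot: [-3.132, -0.151, 0.004]
force: [-0.4, -0.3, -0.8]
finger_gap: 0.0311
finger_force: 58.8
```

carry_out:
  increments:
    - [0, 0, 0.02, 0]
    - [0, 0, 0.04, 0]
    - [0, 0, 0.06, 0]
    - [0, 0, 0.06, 0]
    - [0, 0, 0.06, 0]
    - [0, 0, 0.06, 0]
    - [0, 0, 0.06, 0]
    - [0, 0, 0.06, 0]

```text
t: 19.4
ee_pos: [0.4913, -0.0294, 0.0793]
tcp_rot: [-3.132, -0.151, 0.004]
force: [0.0, 0.8, -1.3]
finger_gap: 0.0311
finger_force: 58.8
```

carry_out:
  increments:
    - [0, 0, 0.02, 0]
    - [0, 0, 0.04, 0]
    - [0, 0, 0.06, 0]
    - [0, 0, 0.06, 0]
    - [0, 0, 0.06, 0]
    - [0, 0, 0.06, 0]
    - [0, 0, 0.06, 0]
    - [0, 0, 0.06, 0]

```text
t: 20.4
ee_pos: [0.4912, -0.0294, 0.0781]
tcp_rot: [-3.132, -0.151, 0.004]
force: [-4.0, -1.0, 5.4]
finger_gap: 0.0312
finger_force: 59.4
```

carry_out:
  increments:
    - [0, 0, -0.06, 0]
    - [0.2, 0.01, -0.06, 0]
    - [0.5, 0.02, -0.06, 0]
    - [0.8, 0.03, -0.06, 0]
    - [1.1, 0.04, -0.06, 0]
    - [1.3, 0.04, -0.06, 0]
    - [1.45, 0.05, -0.06, 0]
    - [1.45, 0.05, -0.06, 0]

```text
t: 21.4
ee_pos: [0.5277, -0.0272, 0.0792]
tcp_rot: [-3.132, -0.151, 0.004]
force: [-0.1, -0.7, -0.6]
finger_gap: 0.0312
finger_force: 58.7
```

```bash
python3 - <<'E'
from h import *
o=get_obs();print(o['t'],o['ee_pos'],wj(o['ee_pos']),o['force'],o['finger_gap'])
c=read_camera("side");cv2.imwrite("pics/side2.png",cv2.resize(c["pixels"][165:265,205:325],None,fx=5,fy=5,interpolation=cv2.INTER_CUBIC))
E
```

```text
21.4 [ 0.52771497 -0.02719417  0.07921616] [-0.09655126 -0.00105234] [-0.14274601 -0.69786235 -0.63822923] 0.031241101747744585
```

View pics/side2.png

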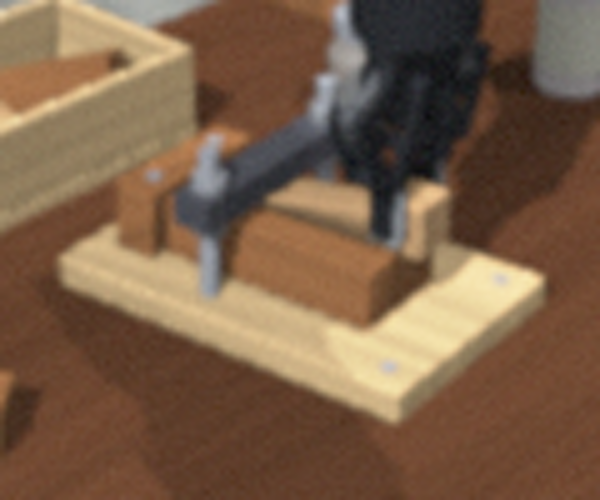

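The side crop shows the wedge lying on the timber with its thin end under the bar. I'll let it down, release it and go round behind the heel.

carry_out:
  increments:
    - [0, 0, 0.02, 0]
    - [0, 0, 0.03, 0]
    - [0, 0, 0.03, 0]
    - [0, 0, 0.03, 0]
    - [0, 0, 0.03, 0]
    - [0, 0, 0.03, 0]
    - [0, 0, 0.03, 0]
    - [0, 0, 0.03, 0]

```text
t: 22.45
ee_pos: [0.5275, -0.0272, 0.0785]
tcp_rot: [-3.132, -0.151, 0.004]
force: [0.0, -0.0, -1.4]
finger_gap: 0.0313
finger_force: 58.7
```

carry_out:
  increments:
    - [0, 0, 0, 0]
    - [0, 0, 0, 0]
    - [0, 0, 0, 0]
    - [0, 0, 0, 0]
    - [0, 0, -0.5, 0]
    - [0, 0, -1.2, 0]
    - [0, 0, -2, 0]
    - [0, 0, -2.5, 0]
  hand: 60

```text
t: 23.45
ee_pos: [0.5289, -0.0278, 0.1436]
tcp_rot: [-3.132, -0.151, -0.002]
force: [0.1, 0.9, 0.3]
finger_gap: 0.0602
finger_force: 0.0
```

carry_out:
  increments:
    - [-1, 0, 0, 0]
    - [-2, 0, 0, 0]
    - [-2.1, 0, 0, 0]
    - [-2.1, 0, 0, 0]
    - [-2.1, 0, 0, 0]
    - [-2.1, 0, 0, 0]
    - [-2.1, 0, 0, 0]
    - [-2.1, 0, 0, 0]
  hand: 0

```text
t: 24.45
ee_pos: [0.4755, -0.0326, 0.141]
tcp_rot: [-3.132, -0.151, 0.004]
force: [-0.8, -0.1, 0.2]
finger_gap: -0.0005
finger_force: 0.0
```

```bash
python3 - <<'E'
from h import *
o=get_obs();print(o['t'],o['ee_pos'],wj(o['ee_pos']),o['force'],o['finger_gap'])
go(jw(-.148,-.001,.078),YJ)
c=read_camera("side");cv2.imwrite("pics/side3.png",cv2.resize(c["pixels"][165:265,205:325],None,fx=5,fy=5,interpolation=cv2.INTER_CUBIC))
E
```

```text
24.45 [ 0.47549755 -0.03259147  0.14097122] [-0.14904622 -0.00131462] [-0.79366856 -0.12997487  0.20693075] -0.0004708801822448771
shift [0.047 0.004 2.519] twist -0.013
```

View pics/side3.png

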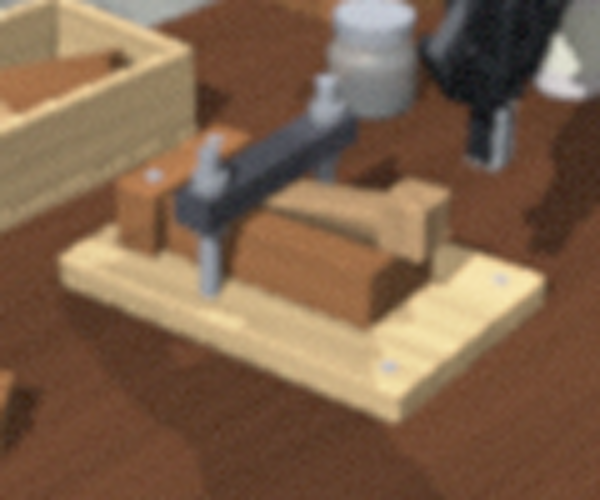

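The wedge lies by itself on the timber under the bar. I'll lower the closed fingers behind the heel and push gently.

carry_out:
  increments:
    - [0, 0, 0.8, 0]
    - [0, 0, 1.6, 0]
    - [0, 0, 2.3, 0]
    - [0, 0, 2.5, 0]
    - [0, 0, 2.5, 0]
    - [0.2, 0, 2.5, 0]
    - [0.4, 0, 2.5, 0]
    - [0.5, 0, 2.5, 0]

```text
t: 25.5
ee_pos: [0.4887, -0.0311, 0.0792]
tcp_rot: [-3.132, -0.151, 0.001]
force: [0.0, 0.6, -0.0]
finger_gap: -0.0002
finger_force: 0.0
```

carry_out:
  increments:
    - [0.1, 0, 0, 0]
    - [0.2, 0, 0, 0]
    - [0.3, 0, 0, 0]
    - [0.4, 0, 0, 0]
    - [0.5, 0, 0, 0]
    - [0.6, 0, 0, 0]
    - [0.6, 0, 0, 0]
    - [0.6, 0, 0, 0]

```text
t: 26.5
ee_pos: [0.5027, -0.0296, 0.0785]
tcp_rot: [-3.132, -0.151, 0.003]
force: [-0.9, -0.6, -0.1]
finger_gap: 0.0003
finger_force: 0.0
```

```bash
python3 - <<'E'
from h import *
o=get_obs();print(o['t'],wj(o['ee_pos']),o['force'])
E
```

```text
26.5 [-0.12166419 -0.00099275] [-0.86159593 -0.60631607 -0.12814225]
```

carry_out:
  increments:
    - [0.02, 0, 0, 0]
    - [0.05, 0, 0, 0]
    - [0.08, 0, 0, 0]
    - [0.11, 0, 0, 0]
    - [0.14, 0, 0, 0]
    - [0.16, 0, 0, 0]
    - [0.16, 0, 0, 0]
    - [0.16, 0, 0, 0]

```text
t: 27.5
ee_pos: [0.5067, -0.0292, 0.0785]
tcp_rot: [-3.132, -0.151, 0.003]
force: [-0.4, 0.5, 0.0]
finger_gap: 0.0001
finger_force: 0.0
```

carry_out:
  increments:
    - [0.02, 0, 0, 0]
    - [0.04, 0, 0, 0]
    - [0.06, 0, 0, 0]
    - [0.08, 0, 0, 0]
    - [0.1, 0, 0, 0]
    - [0.12, 0, 0, 0]
    - [0.12, 0, 0, 0]
    - [0.12, 0, 0, 0]

```text
t: 28.5
ee_pos: [0.5097, -0.0289, 0.0785]
tcp_rot: [-3.132, -0.151, 0.003]
force: [-0.3, 0.2, -0.1]
finger_gap: 0.0002
finger_force: 0.1
```

carry_out:
  increments:
    - [0.02, 0, 0, 0]
    - [0.04, 0, 0, 0]
    - [0.06, 0, 0, 0]
    - [0.08, 0, 0, 0]
    - [0.1, 0, 0, 0]
    - [0.1, 0, 0, 0]
    - [0.1, 0, 0, 0]
    - [0.1, 0, 0, 0]

```text
t: 29.5
ee_pos: [0.5122, -0.0287, 0.0785]
tcp_rot: [-3.132, -0.151, 0.003]
force: [0.2, 0.1, 0.8]
finger_gap: -0.0003
finger_force: 0.0
```

carry_out:
  increments:
    - [0.02, 0, 0, 0]
    - [0.04, 0, 0, 0]
    - [0.06, 0, 0, 0]
    - [0.08, 0, 0, 0]
    - [0.1, 0, 0, 0]
    - [0.12, 0, 0, 0]
    - [0.12, 0, 0, 0]
    - [0.12, 0, 0, 0]

```text
t: 30.5
ee_pos: [0.5148, -0.0284, 0.0785]
tcp_rot: [-3.132, -0.151, 0.005]
force: [-1.7, -0.3, 1.7]
finger_gap: -0.0001
finger_force: 1.0
```

carry_out:
  increments:
    - [0.02, 0, 0, 0]
    - [0.04, 0, 0, 0]
    - [0.06, 0, 0, 0]
    - [0.08, 0, 0, 0]
    - [0.1, 0, 0, 0]
    - [0.1, 0, 0, 0]
    - [0.1, 0, 0, 0]
    - [0.1, 0, 0, 0]

```text
t: 31.5
ee_pos: [0.5154, -0.0281, 0.0781]
tcp_rot: [-3.131, -0.152, 0.012]
force: [-7.2, -0.4, 5.8]
finger_gap: 0.0003
finger_force: 3.9
```

carry_out:
  increments:
    - [0.02, 0, 0, 0]
    - [0.04, 0, 0, 0]
    - [0.06, 0, 0, 0]
    - [0.06, 0, 0, 0]
    - [0.06, 0, 0, 0]
    - [0.06, 0, 0, 0]
    - [0.06, 0, 0, 0]
    - [0.06, 0, 0, 0]

```text
t: 32.5
ee_pos: [0.5156, -0.028, 0.0779]
tcp_rot: [-3.131, -0.152, 0.017]
force: [-10.6, -1.4, 8.4]
finger_gap: -0.0002
finger_force: 5.5
```

carry_out:
  increments:
    - [0.02, 0, 0, 0]
    - [0.04, 0, 0, 0]
    - [0.05, 0, 0, 0]
    - [0.05, 0, 0, 0]
    - [0.05, 0, 0, 0]
    - [0.05, 0, 0, 0]
    - [0.05, 0, 0, 0]
    - [0.05, 0, 0, 0]

```text
t: 33.5
ee_pos: [0.5157, -0.028, 0.0779]
tcp_rot: [-3.131, -0.153, 0.022]
force: [-14.2, -2.1, 11.9]
finger_gap: -0.0005
finger_force: 7.2
```

carry_out:
  increments:
    - [0.02, 0, 0, 0]
    - [0.04, 0, 0, 0]
    - [0.04, 0, 0, 0]
    - [0.04, 0, 0, 0]
    - [0.04, 0, 0, 0]
    - [0.04, 0, 0, 0]
    - [0.04, 0, 0, 0]
    - [0.04, 0, 0, 0]

```text
t: 34.5
ee_pos: [0.5158, -0.0278, 0.0776]
tcp_rot: [-3.131, -0.153, 0.025]
force: [-15.8, -1.7, 10.9]
finger_gap: -0.0002
finger_force: 7.9
```

carry_out:
  increments:
    - [0.01, 0, 0, 0]
    - [0.02, 0, 0, 0]
    - [0.02, 0, 0, 0]
    - [0.02, 0, 0, 0]
    - [0.02, 0, 0, 0]
    - [0.02, 0, 0, 0]
    - [0.02, 0, 0, 0]
    - [0.02, 0, 0, 0]

```text
t: 35.5
ee_pos: [0.5158, -0.0278, 0.0776]
tcp_rot: [-3.131, -0.153, 0.027]
force: [-16.7, -2.3, 13.8]
finger_gap: -0.0005
finger_force: 8.6
```

carry_out:
  increments:
    - [0.02, 0, 0, 0]
    - [0.03, 0, 0, 0]
    - [0.03, 0, 0, 0]
    - [0.03, 0, 0, 0]
    - [0.03, 0, 0, 0]
    - [0.03, 0, 0, 0]
    - [0.03, 0, 0, 0]
    - [0.03, 0, 0, 0]

```text
t: 36.5
ee_pos: [0.5159, -0.0278, 0.0777]
tcp_rot: [-3.131, -0.153, 0.03]
force: [-19.3, -2.5, 15.2]
finger_gap: -0.0003
finger_force: 9.7
```

carry_out:
  increments:
    - [-0.15, 0, 0, 0]
    - [-0.3, 0, 0, 0]
    - [-0.5, 0, 0, 0]
    - [-0.8, 0, 0, 0]
    - [-1.2, 0, 0, 0]
    - [-1.6, 0, 0, 0]
    - [-2, 0, 0, 0]
    - [-2, 0, 0, 0]

```text
t: 37.5
ee_pos: [0.4717, -0.0324, 0.0784]
tcp_rot: [-3.131, -0.151, 0.005]
force: [-0.3, -0.6, 0.0]
finger_gap: -0.0001
finger_force: 0.0
```

carry_out:
  increments:
    - [0, 0, -1, 0]
    - [0, 0, -2, 0]
    - [0, 0, -3, 0]
    - [0, 2, -4, 0]
    - [0, 4, -4, 0]
    - [0, 6, -4, 0]
    - [0, 8, -4, 0]
    - [0, 8, -4, 0]

```text
t: 38.5
ee_pos: [0.4929, -0.2356, 0.1778]
tcp_rot: [-3.134, -0.145, 0.001]
force: [-0.1, 0.7, 0.3]
finger_gap: 0.0
finger_force: 0.0
```

```bash
python3 - <<'E'
from h import *
o=get_obs();print(o['t'],o['ee_pos'],o['force'])
z=lambda n,a,b,x,y:cv2.resize(read_camera(n)["pixels"][a:b,x:y],(390,480),interpolation=cv2.INTER_CUBIC)
cv2.imwrite("pics/end.png",np.hstack([z("top",125,251,228,330),z("side",155,275,215,313)]))
E
```

```text
38.5 [ 0.49288877 -0.23563345  0.17780544] [-0.08656682  0.70097728  0.29530666]
```

View pics/end.png

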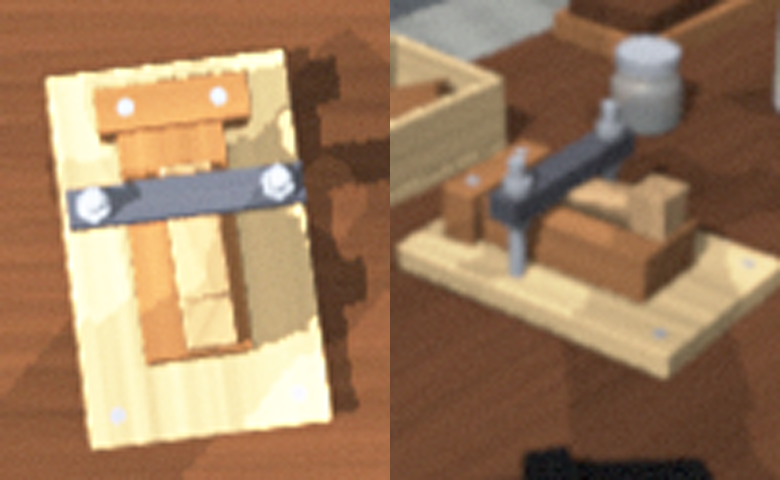

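The end picture shows the timber against the stop and the wedge straight under the bar, with its tip just showing beyond it. The robot is clear of everything, so I'm handing the job in.

```bash
python3 -c "
from station import *
print(close_job())"
```

```text
the job is handed in; nothing more can be done
None
```

I pushed the timber home against the stop (about 9 N, no further movement), jammed the wedge under the bar with about 19 N, and handed the job in at about 38.5 s; the hand-in gave no verdict.

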